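# Lock a pulley hub on the flat of its shaft

## Robot

A 7-joint arm with a two-finger parallel gripper is mounted at the origin on a cart in front of the work surface, level with it; the furniture and walls round the work are solid. World frame = base frame: x ahead of the robot, y to its left, z up, the work surface at z = 0. Lengths are in m, angles in rad, forces in N, time in s.
With the tool pointing down it reaches from about 0.4 to 0.85 m from the base axis. Payload 10.4 kg.
Tool frame: the origin (TCP) lies midway between the tips of the shut fingers; the grasp point (between the pads) lies 19 mm behind it (manip.hold_point_z is the distance from the TCP to the grasp point, in m); z points along the fingers, y is the line along which they close (so a half turn about z gives the same grasp; the last joint's range is limited). The gripper opens to 85 mm and grips with 20 to 120 N. Pads are 22 mm wide; open, the fingers measure 114 mm over their backs; the gripper's body (76 mm by 85 mm) begins 54 mm behind the grasp point. The pads swing forward as they close: fully open they stand 13 mm farther back than shut.
Start: joints at [1.126, 0.332, -0.065, 1.46, 0.022, 1.35, -0.088], TCP at [0.256, -0.57, 0.231] pointing down, gripper open.
Joint ranges: [-2.6, 2.6], [-0.5, 2.12], [-1.47, 1.34], [0.16, 2.42], [-1.27, 4.41], [0.06, 2.06], [-2.6, 2.6]. Speed limits (rad/s): [2.22, 2.22, 2.79, 2.79, 3.14, 3.14, 3.14].

## Interface

Orientations are given as a unit quaternion [x, y, z, w].
In Python, from workcell import manip, eyes, job gives the robot as it stands.
- The arm moves only by the shell command python3 -m crank 'ROWS' [FORCE]. ROWS is JSON, a list that holds one entry, the list of rows, each a list of 7 numbers: the finger opening in cm, from 0 to 8.54, then the shift along the world's x, y, z in cm, then the turn, a rotation vector about the world's x, y, z in degrees. In form: [[[hand, x, y, z, ax, ay, az], ...]]. A call has 1 to 20 rows; each row shifts and turns the commanded pose from where the row before left it; what a row does not reach is not made up. A row lasts 1/8 s, in which the tool goes at most 62.5 mm and 10.7 degrees, less where a joint would pass 70% of its speed; a pose out of reach is approached as far as the arm can. A call with a gripper value outside its range is refused whole. The fingers move at their own pace and stop on an object; FORCE is the grip in N (left out, the last holds). Time passes only in rows, so rows that do not move let the fingers close. It gives the time, the measured TCP pose, the force, the opening and the grip force at its end, in the units of the state.
- manip.get_obs(): the state, without advancing time (a new reading comes with each control period).
- eyes.camera(name): name is "side" or "top" or "wrist"; returns (picture, depth): 400x640x3 uint8, red, green, blue; 400x640 float32, m along the optical axis (not along the pixel's ray), 0 where there is no reading.
- eyes.camera_params(name): a dict with "fx", "fy", "cx", "cy" (pixels), "world_from_camera" (4x4, takes a point from camera to world coordinates); the wrist camera has in their place "hand_eye" (4x4, takes a point from camera to tool coordinates, whose origin is the TCP and whose axes are the flange's). Camera axes: x right, y down, z forward; pixel columns grow to the right and rows downward; lengths in m; the calibration is good to about 2 mm. A picture is of the moment at which its call begins: read the wrist's pose just before it. camera_params takes no time and is no camera call.
- job.hand_in(): hands the job in; it is judged then, once.
The state is a dict: "clock": time; "joint_pos": joint angles; "joint_velocities": joint speeds; "tau": joint torques, N m; "position": TCP position; "ee_rot": TCP orientation; "ft_force": force on the tool from outside, world axes, zero at the start; "torque": the same for the moment, N m; "grip_width": opening from 0.0 (shut) to 1.0 (fully open); "grasp_force": force on a finger pad.
Only numpy, scipy, OpenCV 4.12 (cv2) and the standard library are available. Lean on these libraries where they do the work, as an engineer would, in place of code of your own. Each camera call takes 0.05 s, during which the arm holds its last target. There are 200 camera calls.

## Task

Lock the pulley on its shaft: wind the handwheel by its red handle, top going away from you, until you feel the spring roller in the hub drop onto the shaft's flat, so that the flat faces the black locking screw. Then take the orange-handled hex key out of its wooden block, seat it in the screw and turn clockwise until the screw bears firmly on the flat (about 0.2 N m at the key, and never over 0.3), and put the key back upright in its hole in the block. Leave the other tools where they lie.

Things in the scene. Friction and masses are not known exactly. Their poses are not given: they have to be found in the camera images.
- stand: Fixed stand: grey base 130 x 215 x 12 mm, two green pillow blocks, between them an aluminium pulley (92 mm) with a hub (60 mm wide, 66 mm long), kept from turning by a strap. Origin on the bench under the shaft; z up, y along the shaft towards the handwheel, x level, across the shaft, away from the robot. The shaft's axis runs along y at x = 0, 95 mm above the bench.
- bare_shaft (a point): On the shaft's axis, middle of its bare stretch between hub and pillow block; axes of the stand. The shaft is 36 mm thick with one flat, 2.5 mm deep and 18 mm wide, along its whole length. At the start the flat looks to the robot's side, 0.55 to 1.85 rad short of facing up. It is not measured.
- roller_plug (a point): Top of the brass plug of the spring roller, in the hub beside the screw. Inside, the roller rides on the shaft (about 45 N). From 0.5 rad before the flat's middle it drops and pulls the wheel on; past the middle it resists, rising to 0.1 to 0.3 N m, and lets go 0.5 rad past it. Released within the flat the wheel settles near enough: tightening the screw squares it up.
- wheel: Black handwheel on the shaft's +y end, 136 mm across; turns about the stand's y axis. Origin on the axis, 95 mm above the stand's origin; own z points to the red handle. The handle starts 0.65 to 0.9 rad short of straight up, on the robot's side. The flat faces up with the handle anywhere from 0.1 rad before to 0.95 rad past straight up: it differs each time. Drag 0.02 to 0.08 N m.
- handle (a point): Middle of the wheel's red handle, a revolving grip 22 mm thick, 46 mm long, parallel to the shaft, on the wheel's outer side: 55 mm from the axis, 152 mm from the stand's origin along y. Axes as the wheel's. Free all round; the wheel's face is 27 mm inward of this point. It spins freely on its pin: pinch or loosely cage it from above and lead it round.
- screw_mouth (a point): Centre of the top of the black screw's head at the start (it sinks up to 4 mm in tightening). Fixed to the stand, stand's axes. Head 28 mm wide with a hexagon socket 10 mm deep, 1.5 mm lead-in, about 0.7 mm and 0.13 rad of play. The hexagon's angle is not measured; it repeats every 60 degrees: press lightly and turn until the key drops in. The screw turns stiffly (up to 0.1 N m).
- screw_seat: Carrier of the locking screw: goes up and down with it but does not turn with it. Origin at screw_tip; its axes are the stand's.
- screw_tip (a point): Flat lower end of the locking screw, inside the hub. Quick thread: it goes down 10 mm a turn, clockwise from above. Starts 113 mm above the bench, just over the round of the shaft; meets the flat about 2.9 mm lower, after 1.7 to 2.2 rad; then the torque needed climbs by 0.15 to 0.2 N m a radian. Off the flat it meets the round 2.5 mm too high. It stays where it is left.
- key_handle (a point): Middle of the hex key's handle, 92 mm above its tip. Straight key 118 mm long, 0.13 kg: orange octagonal handle 28 mm across flats, 57 to 118 mm above the tip; ferrule 27 mm wide at 50 to 57 mm; hexagonal shank 14 mm across flats. z points up the key; handle flats face x, y and the diagonals. Stands upright in the block, ferrule on the block's top.
- key_tip (a point): Lower end of the hex key's shank, chamfered 2 mm. Axes as key_handle.
- block_hole (a point): Mouth of the key's hole in the top of a wooden block, 75 x 85 x 56 mm, fixed to the bench. The hole is 20 mm wide, straight through; in it the key rests on its ferrule with the tip 6 mm above the bench.
- hex_keys: Orange folding hex key set, 19 x 101 x 26 mm, lying on the bench: leave alone. Origin under its centre.
- adjustable_spanner: Steel adjustable spanner, 44 x 207 x 11 mm, lying behind the stand: leave alone. Origin under its centre.
- tape_measure: Yellow and black tape measure, 40 x 75 x 68 mm, on the right of the bench: leave alone. Origin under its centre.
There are look-alikes about, which are no part of the job. Leave any green or white look-alike of the part that bears key_handle alone.

How it is judged:
On the way, in this order (a step that is already met when the one before it is completed fails the run):
1. the hex key is seated in the locking screw (z of key_tip in the frame of stand below 0.138 m and horizontal distance between key_tip and screw_mouth below 0.005 m), for 0.2 s.
2. the locking screw bears firmly on the shaft's flat (contact force between screw_seat and wheel above 45 N and z of screw_tip in the frame of stand below 0.1099 m), for 0.2 s.
At the end, for the whole second after the job is handed in: the locking screw bears on the shaft with over 45 N and its tip is down on the flat (less than 109.9 mm above the stand's foot), and the hex key stands upright in its hole, resting on its ferrule (tip within 9 mm of the hole's axis and less than 12 mm above the bench, tilted less than 0.12 rad) (all of step 2 and horizontal distance between key_tip and block_hole below 0.009 m and height (world z) of key_tip below 0.012 m and angle between key_handle's own z axis and vertical below 0.12 rad); the robot touches nothing.
It fails at once if the screw is overtightened (over 200 N on the shaft) (contact force between screw_seat and wheel above 200 N).
It fails at once if a bystander tool is moved over 30 mm (distance of any of hex_keys, adjustable_spanner, tape_measure from where it was at the start of the episode above 0.03 m).
It also fails if it takes over 70 s, if anything falls off the work surface, if the arm or the gripper's body presses on something with over 40 N, if the wrist force passes 120 N, or if a joint passes its speed limit or range.

## Working session

There is one attempt and no reset: what is moved stays moved. The work goes in short steps, Python scripts to look and compute and a shell command to move; the robot and the scene stay as the last step left them, time stands still between calls to the robot, and variables do not carry over. Pictures are saved under pics/ and viewed, at most 10 in all, crops included, and the job is handed in when it is done.

```bash
mkdir -p pics; cat > h.py <<'E'
import numpy as np, cv2
from workcell import manip, eyes, job
from scipy.spatial.transform import Rotation as R
def pts(name):
    o=manip.get_obs(); im,d=eyes.camera(name); p=eyes.camera_params(name)
    v,u=np.mgrid[0:400,0:640]
    P=np.stack([(u-p['cx'])/p['fx']*d,(v-p['cy'])/p['fy']*d,d],-1)
    if 'world_from_camera' in p: T=np.array(p['world_from_camera'])
    else:
        T=np.eye(4);T[:3,:3]=R.from_quat(o['ee_rot']).as_matrix();T[:3,3]=o['position'];T=T@np.array(p['hand_eye'])
    return im,d,P@T[:3,:3].T+T[:3,3],T,p
E
python3 - <<'E'
from h import *
ims=[]
for n in ('side','top'):
    im,d,W,T,p=pts(n); np.savez(f'{n}.npz',im=im,d=d,W=W); ims.append(im)
    cv2.imwrite(f'pics/{n}0.png',im[:,:,::-1]); print(n,T.round(3).tolist(),p['fx'],p['cx'],p['cy'])
o=manip.get_obs(); print(o); print(manip.hold_point_z)
E
```

```text
side [[-0.956, -0.143, 0.255, 0.254], [-0.292, 0.503, -0.813, 0.905], [-0.012, -0.852, -0.523, 0.711], [0.0, 0.0, 0.0, 1.0]] 483.7989217088748 324.4022322098222 199.81996715111256
top [[-0.07, -0.976, 0.207, 0.319], [-0.998, 0.069, -0.01, -0.034], [-0.005, -0.207, -0.978, 1.182], [0.0, 0.0, 0.0, 1.0]] 474.3203153132172 315.4737500358366 195.58152556812595
{'clock': 0.1, 'joint_pos': array([ 1.12639883,  0.3327818 , -0.06472089,  1.46085803,  0.02158643,
        1.34992198, -0.08848932]), 'joint_velocities': array([ 0.00060585,  0.00060191,  0.00056311, -0.00349794,  0.00156347,
        0.00061359, -0.00230541]), 'tau': array([ 1.57424704e-03, -6.26743555e+01,  4.93660464e-02, -3.92427099e+01,
        1.63698918e-02,  7.01483004e-03,  3.31452054e-05]), 'position': array([ 0.25574677, -0.56990199,  0.230612  ]), 'ee_rot': array([ 9.77838082e-01,  2.09361601e-01, -1.52497202e-04, -6.18619973e-04]), 'ft_force': array([-0.13422348,  0.31698109,  0.10239703]), 'torque': array([-0.01019256,  0.01901952,  0.06150358]), 'grasp_force': 0.0, 'grip_width': 0.9992119548073858}
0.0187
```

View pics/side0.png

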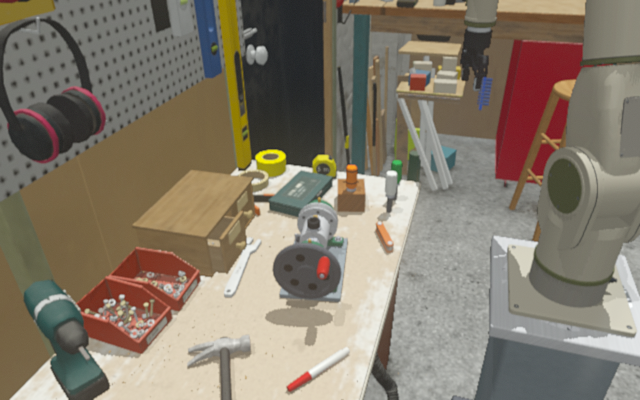

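View pics/top0.png

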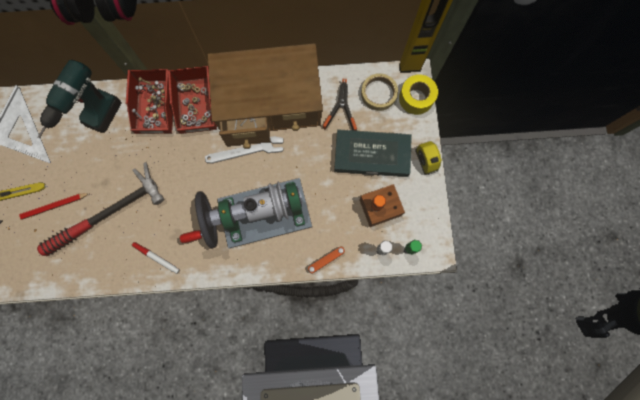

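Side view: the wheel is at about (308,270) with its red handle at (323,267). Top view: the orange-handled key stands in the brown block at (379,201); the white (386,248) and green (414,246) look-alikes stand beside it without a block; an orange folding set lies at (326,260). The one at (379,201) fits, being orange, upright and in a wooden block. I'll confirm it in a crop and measure.

```bash
python3 - <<'E'
from h import *
D={n:np.load(n+'.npz') for n in('side','top')}
t=D['top'];im=t['im'];W=t['W']
c1=cv2.resize(im[160:270,175:315],None,fx=4,fy=4,interpolation=cv2.INTER_CUBIC);c2=cv2.resize(im[180:260,345:425],(440,440),interpolation=cv2.INTER_CUBIC)
c=np.hstack([c1[:, :],c2]);c=cv2.resize(c,(800,int(c.shape[0]*800/c.shape[1])));cv2.imwrite('pics/crop.png',c[:,:,::-1])
for n in D:
    im=D[n]['im'];W=D[n]['W'];h=cv2.cvtColor(im,cv2.COLOR_RGB2HSV)
    H,S,V=[h[...,i].astype(int) for i in range(3)]
    ok=(D[n]['d']>0)&(W[...,2]>0.005)&(W[...,2]<.3)&(W[...,0]>.3)&(W[...,0]<.9)
    for nm,m in dict(red=((H<4)|(H>175))&(S>170)&(V>90),orange=(H>5)&(H<14)&(S>190)&(V>120)).items():
        k,l,s,ce=cv2.connectedComponentsWithStats((m&ok).astype(np.uint8))
        for i in range(1,k):
            if s[i,4]>15:
                w=W[l==i]; print(n,nm,s[i].tolist(),w.mean(0).round(3),w.min(0).round(3),w.max(0).round(3))
    if n=='top':
        m=ok&(W[...,2]>.045)&(W[...,2]<.066)&(W[...,1]<-.1)&(W[...,1]>-.3)&(abs(W[...,0]-.5)<.1)
        w=W[m][:,:2]; r=cv2.minAreaRect(w.astype(np.float32)*1000); print('block',r)
        m=ok&(W[...,2]>.006)&(W[...,2]<.02)&(abs(W[...,1]-.08)<.2)&(S<70)&(abs(W[...,0]-.48)<.12)
        k,l,s,ce=cv2.connectedComponentsWithStats(m.astype(np.uint8)); 
        for i in range(1,k):
            if s[i,4]>100: print('base',s[i],cv2.minAreaRect(W[l==i][:,:2].astype(np.float32)*1000))
        m=ok&(W[...,2]>.08)&(abs(W[...,1]-.08)<.2)&(V<60)
        k,l,s,ce=cv2.connectedComponentsWithStats(m.astype(np.uint8)); 
        for i in range(1,k):
            if s[i,4]>15: w=W[l==i];print('black',s[i],w.mean(0).round(3),w.min(0).round(3),w.max(0).round(3))
E
```

```text
side red [317, 257, 12, 17, 153] [0.466 0.244 0.144] [0.456 0.22  0.137] [0.478 0.264 0.149]
side red [288, 373, 22, 17, 122] [0.464 0.4   0.013] [0.449 0.382 0.008] [0.478 0.419 0.018]
top red [20, 195, 60, 23, 246] [0.587 0.626 0.008] [0.563 0.552 0.005] [0.612 0.701 0.015]
top red [72, 223, 18, 14, 92] [0.52  0.535 0.028] [0.504 0.516 0.018] [0.534 0.558 0.035]
top red [180, 231, 21, 11, 157] [0.466 0.237 0.144] [0.457 0.215 0.137] [0.478 0.26  0.15 ]
top red [133, 243, 15, 11, 63] [0.465 0.395 0.015] [0.451 0.376 0.008] [0.479 0.413 0.02 ]
top red [39, 247, 6, 8, 17] [0.472 0.629 0.032] [0.464 0.622 0.028] [0.482 0.633 0.037]
top orange [374, 195, 11, 12, 101] [ 0.521 -0.188  0.123] [ 0.508 -0.2    0.118] [ 0.534 -0.176  0.128]
block ((482.1945495605469, -213.5546417236328), (170.65380859375, 91.085693359375), 10.23872184753418)
base [ 224  184   88   64 1536] ((524.8229370117188, 84.45793151855469), (114.6544189453125, 216.25994873046875), 11.18229866027832)
base [217 186  51  19 261] ((576.6465454101562, 136.84442138671875), (27.33407211303711, 129.8954620361328), 10.96656608581543)
black [306 112  11   4  33] [ 0.755 -0.048  0.09 ] [ 0.753 -0.06   0.081] [ 0.756 -0.036  0.101]
black [268 116  14   4  43] [0.751 0.041 0.09 ] [0.746 0.025 0.081] [0.754 0.058 0.113]
black [257 131  11   4  30] [0.715 0.074 0.088] [0.714 0.062 0.08 ] [0.717 0.087 0.101]
black [222 135   9   3  18] [0.713 0.161 0.089] [0.712 0.152 0.082] [0.714 0.171 0.098]
black [196 192  20  56 340] [0.504 0.207 0.123] [0.444 0.193 0.08 ] [0.569 0.222 0.163]
black [244 199  12  12 104] [0.529 0.104 0.14 ] [0.516 0.091 0.131] [0.542 0.117 0.147]
black [289 202  12  11  33] [0.519 0.008 0.103] [ 0.514 -0.007  0.088] [0.534 0.018 0.116]
black [224 218  12  12  49] [0.492 0.155 0.1  ] [0.485 0.147 0.081] [0.506 0.17  0.115]
```

View pics/crop.png

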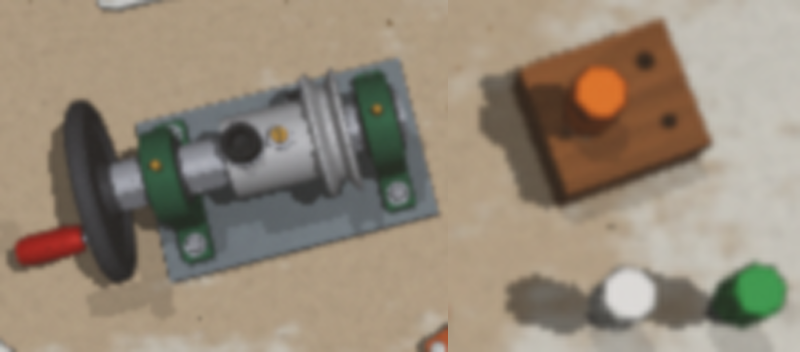

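The crop confirms the orange octagonal key in the wooden block, with the white and green look-alikes outside it. The black screw head is next to the brass plug, and the red handle is on the robot's side of the wheel. The stand is yawed about +11°. I'll move above the red handle now.

```bash
python3 -m crank '[[[6,2.7,4.1,0.3,0,0,5],[6,2.7,4.1,0.3,0,0,5],[6,2.7,4.1,0.3,0,0,5],[6,2.7,4.1,0.3,0,0,5],[6,2.7,4.1,0.3,0,0,5],[6,2.7,4.1,0.3,0,0,5],[6,2.7,4.1,0.3,0,0,5],[6,2.7,4.1,0.3,0,0,5],[6,2.7,4.1,0.3,0,0,5],[6,-0.4,4.9,0,0,0,3.5],[6,-0.4,4.9,0,0,0,3.5],[6,-0.4,4.9,0,0,0,3.5],[6,-0.4,4.9,0,0,0,3.5],[6,-0.4,4.9,0,0,0,3.5],[6,-0.4,4.9,0,0,0,3.5],[6,-0.4,4.9,0,0,0,3.5],[6,-0.4,4.9,0,0,0,3.5],[6,-0.4,4.9,0,0,0,3.5],[6,0,0,0,0,0,0]]]' 60
cat >> h.py <<'E'
def st(): 
    o=manip.get_obs(); m=R.from_quat(o['ee_rot']).as_matrix()
    print('t',round(o['clock'],2),'p',o['position'].round(4),'yawY',round(np.degrees(np.arctan2(m[1,1],m[0,1])),2),'down',m[:,2].round(3),'F',o['ft_force'].round(2),'M',o['torque'].round(3),'g',round(o['grip_width'],3),round(o['grasp_force'],1),'j7',o['joint_pos'][6].round(3))
E
python3 - <<'E'
from h import *
st(); im,d,W,T,p=pts('wrist'); cv2.imwrite('pics/w1.png',im[:,:,::-1]); np.savez('w1.npz',im=im,d=d,W=W)
h=cv2.cvtColor(im,cv2.COLOR_RGB2HSV);H,S,V=[h[...,i].astype(int) for i in range(3)]
m=((H<4)|(H>175))&(S>170)&(V>90)&(d>0)&(W[...,2]>.1)&(W[...,2]<.2); w=W[m]; print('red',m.sum(),w.mean(0),w.min(0),w.max(0)); print(cv2.minAreaRect(w[:,:2].astype(np.float32)*1000))
print(np.argwhere(m).mean(0),d[m].min())
E
```

```text
clock: 2.48
position: [0.4612, 0.2438, 0.2581]
ee_rot: [0.636, 0.772, 0.0, -0.001]
ft_force: [-0.5, -0.0, 0.3]
grip_width: 0.704
grasp_force: 0.0
t 2.48 p [0.4612 0.2438 0.2581] yawY 11.09 down [-0.001  0.002 -1.   ] F [-0.47 -0.03  0.27] M [-0.039 -0.002  0.014] g 0.704 0.0 j7 -0.479
red 846 [0.46813193 0.23951744 0.14384369] [0.45742214 0.21563215 0.13816925] [0.47928104 0.26079476 0.14708373]
((468.5341491699219, 238.43064880371094), (18.546737670898438, 44.376129150390625), 10.589520454406738)
[203.10756501 321.85815603] 0.26341462
```

View pics/w1.png

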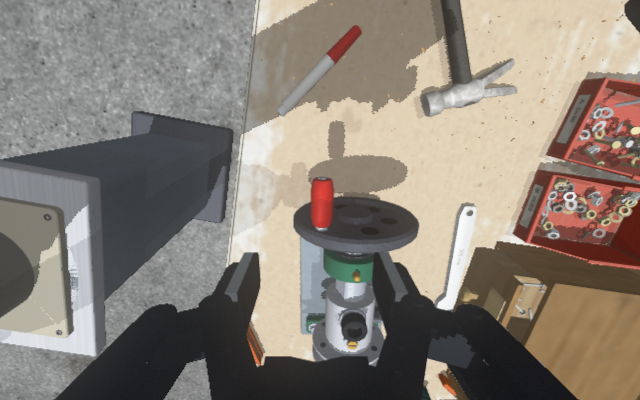

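The wrist view shows the red handle at (321,203), in front of the wheel at (357,222). The handle centre is at about (0.4685, 0.2385, 0.136), so φ ≈ −0.73. I'll lower over it and cage it loosely.

```bash
python3 -m crank '[[[6,0.7,-0.35,-2.8,0,0,0],[6,0,0,-2.8,0,0,0],[6,0,0,-2.8,0,0,0],[6,0,0,-2.8,0,0,0],[6,0,0,-2.8,0,0,0],[2.8,0,0,0,0,0,0],[2.8,0,0,0,0,0,0],[2.8,0,0,0,0,0,0],[2.8,0,0,0,0,0,0]]]' 20
python3 -c "
from h import *
st()"
```

```text
clock: 3.65
position: [0.4704, 0.2364, 0.1192]
ee_rot: [0.638, 0.77, 0.001, 0.0]
ft_force: [-0.3, -0.3, 0.7]
grip_width: 0.328
grasp_force: 0.0
t 3.65 p [0.4704 0.2364 0.1192] yawY 10.65 down [ 0.001  0.    -1.   ] F [-0.29 -0.34  0.72] M [ 0.001 -0.013  0.051] g 0.328 0.0 j7 -0.564
```

```bash
f(){ python3 -c "
from h import *
o=manip.get_obs();p=o['position'];F=o['ft_force'];print(round(o['clock'],2),p.round(4),'Fs',round(.982*F[0]+.19*F[1],2),'F',F.round(2))"; }
python3 -m crank '[[[2.8,0.5,0.35,0.44,0,0,0],[2.8,0,0,0,0,0,0]]]' >/dev/null; f
python3 -m crank '[[[2.8,0.46,0.09,0.29,0,0,0],[2.8,0,0,0,0,0,0]]]' >/dev/null; f
python3 -m crank '[[[2.8,0.49,0.1,0.23,0,0,0],[2.8,0,0,0,0,0,0]]]' >/dev/null; f
python3 -m crank '[[[2.8,0.51,0.1,0.19,0,0,0],[2.8,0,0,0,0,0,0]]]' >/dev/null; f
python3 -m crank '[[[2.8,0.53,0.1,0.14,0,0,0],[2.8,0,0,0,0,0,0]]]' >/dev/null; f
python3 -m crank '[[[2.8,0.53,0.1,0.08,0,0,0],[2.8,0,0,0,0,0,0]]]' >/dev/null; f
python3 -m crank '[[[2.8,0.54,0.1,0.03,0,0,0],[2.8,0,0,0,0,0,0]]]' >/dev/null; f
```

```text
3.9 [0.4754 0.24   0.1232] Fs 0.48 F [0.47 0.08 0.01]
4.15 [0.4798 0.2409 0.1258] Fs -1.38 F [-1.4  -0.04 -0.01]
4.4 [0.4848 0.2418 0.1281] Fs -0.7 F [-0.78  0.35  0.49]
4.65 [0.4902 0.2428 0.1301] Fs -0.45 F [-0.44 -0.13  0.22]
4.9 [0.4955 0.2438 0.1314] Fs -0.9 F [-0.88 -0.2   0.07]
5.15 [0.5007 0.2449 0.1322] Fs 0.46 F [ 0.53 -0.32 -0.47]
5.4 [0.5063 0.2458 0.1325] Fs 6.8 F [ 6.83  0.49 -0.16]
```

```bash
f(){ python3 -c "
from h import *
o=manip.get_obs();p=o['position'];F=o['ft_force'];print(round(o['clock'],2),p.round(4),'Fs',round(.982*F[0]+.19*F[1],2),'F',F.round(2))"; }
python3 -m crank '[[[2.8,0,0,0,0,0,0]]]' >/dev/null; f
python3 -m crank '[[[2.8,0.54,0.1,-0.03,0,0,0],[2.8,0,0,0,0,0,0]]]' >/dev/null; f
python3 -m crank '[[[2.8,0.53,0.1,-0.08,0,0,0],[2.8,0,0,0,0,0,0]]]' >/dev/null; f
python3 -m crank '[[[2.8,0.53,0.1,-0.14,0,0,0],[2.8,0,0,0,0,0,0]]]' >/dev/null; f
python3 -m crank '[[[2.8,0.51,0.1,-0.19,0,0,0],[2.8,0,0,0,0,0,0]]]' >/dev/null; f
```

```text
5.53 [0.5063 0.2458 0.1327] Fs 3.58 F [ 3.5   0.75 -1.17]
5.78 [0.5113 0.2467 0.132 ] Fs 2.56 F [ 2.68 -0.4  -0.13]
6.03 [0.5162 0.2476 0.1309] Fs -0.14 F [-0.23  0.44 -0.34]
6.28 [0.5217 0.2486 0.1296] Fs -0.08 F [-0.13  0.25  0.46]
6.53 [0.5267 0.2497 0.1276] Fs 0.38 F [ 0.29  0.51 -0.01]
```

```bash
f(){ python3 -c "
from h import *
o=manip.get_obs();p=o['position'];F=o['ft_force'];print(round(o['clock'],2),p.round(4),'Fs',round(.982*F[0]+.19*F[1],2),'F',F.round(2))"; }
python3 -m crank '[[[2.8,0.49,0.1,-0.23,0,0,0],[2.8,0,0,0,0,0,0]]]' >/dev/null; f
python3 - <<'E'
from h import *
im,d,W,T,p=pts('side'); np.savez('s2.npz',im=im,d=d,W=W)
h=cv2.cvtColor(im,cv2.COLOR_RGB2HSV);H,S,V=[h[...,i].astype(int) for i in range(3)]
m=((H<4)|(H>175))&(S>150)&(V>70)&(W[...,2]>.1)&(W[...,2]<.2)&(W[...,0]<.6)&(W[...,0]>.4); w=W[m]; print('red',m.sum(),w.mean(0),w.min(0),w.max(0))
a=cv2.resize(im[190:310,260:360],(500,600),interpolation=cv2.INTER_CUBIC)
im,d,W,T,p=pts('wrist');np.savez('w2.npz',im=im,d=d,W=W)
b=cv2.resize(im[200:400,250:450],(300,300)); a[:300,200:][:, :0]=0
cv2.imwrite('pics/c2.png',np.hstack([a,np.vstack([b,b*0])])[:,:,::-1])
E
```

```text
6.78 [0.5314 0.2506 0.1252] Fs -3.28 F [-3.29 -0.28 -0.42]
red 140 [0.52595484 0.25711611 0.15274955] [0.51406558 0.23215101 0.13945211] [0.53822307 0.27423539 0.17164838]
```

View pics/c2.png

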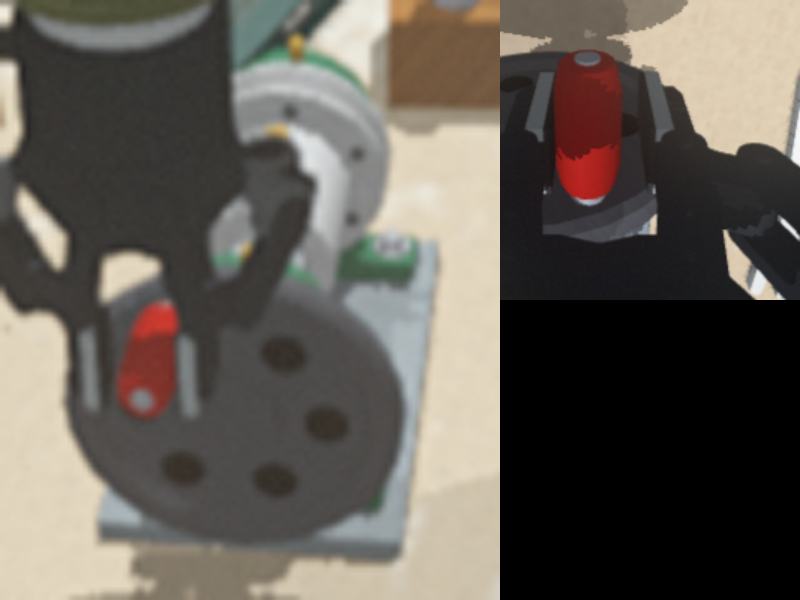

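The cage straddles the handle. Force pulled ahead (+7 N) near φ≈0, vanished around 0.2–0.4, and now resists (−3.3 N). The roller is therefore in the flat and just past the middle, so I'll release and let it settle.

```bash
python3 -m crank '[[[5,0,0,0,0,0,0],[5,0,0,0,0,0,0],[5,0,0,3,0,0,0],[5,0,0,4,0,0,0],[5,0,0,4,0,0,0],[5,0,0,3,0,0,0],[5,0,0,0,0,0,0]]]' >/dev/null
python3 - <<'E'
from h import *
st(); im,d,W,T,p=pts('wrist');np.savez('w3.npz',im=im,d=d,W=W);cv2.imwrite('pics/w3.png',im[:,:,::-1])
h=cv2.cvtColor(im,cv2.COLOR_RGB2HSV);H,S,V=[h[...,i].astype(int) for i in range(3)]
m=((H<4)|(H>175))&(S>170)&(V>90)&(d>0)&(W[...,2]>.1)&(W[...,2]<.2); w=W[m]; print('red',m.sum(),w.mean(0),w.max(0)); print(cv2.minAreaRect(w[:,:2].astype(np.float32)*1000))
m=(V<70)&(abs(W[...,0]-.529)<.03)&(abs(W[...,1]-.104)<.03)&(W[...,2]>.135)&(d>0);w=W[m];print('screw',m.sum(),w.mean(0),np.median(w,0),w.min(0),w.max(0),np.argwhere(m).mean(0))
E
```

```text
t 7.75 p [0.5325 0.2515 0.2683] yawY 10.66 down [ 0.005  0.002 -1.   ] F [ 0.17  0.08 -0.53] M [-0.009  0.01  -0.014] g 0.59 0.0 j7 -0.506
red 904 [0.52735572 0.25057896 0.15322345] [0.5388315  0.27191071 0.15664807]
((527.6746215820312, 249.15365600585938), (18.56151008605957, 44.36079025268555), 9.732710838317871)
screw 228 [0.53097168 0.10746681 0.13987012] [0.53104367 0.11159598 0.14016415] [0.51826433 0.09410229 0.13511284] [0.54376195 0.11821082 0.14425559] [315.10964912 289.46491228]
```

View pics/w3.png

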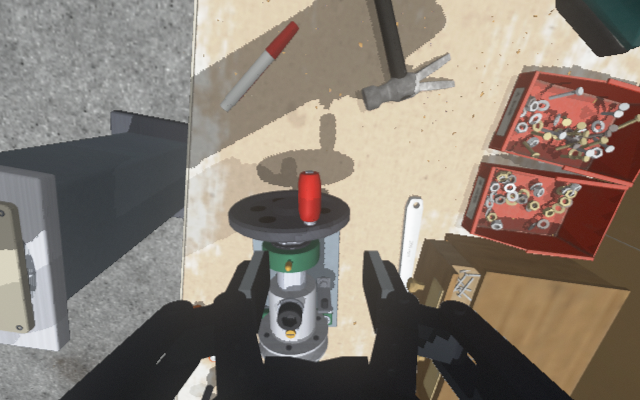

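The screw is at (290,315) and the bare shaft at about (291,272). The handle settled at φ ≈ 0.44. I'll check the flat's direction from the depth profile of the bare shaft.

```bash
python3 - <<'E'
from h import *
D=np.load('w3.npz');W=D['W'];im=D['im'];d=D['d']
a=np.radians(11);xs=np.array([np.cos(a),np.sin(a)]);ys=np.array([-np.sin(a),np.cos(a)])
o=np.array([.5305,.1045])
u=(W[...,:2]-o)@xs;v=(W[...,:2]-o)@ys;z=W[...,2]
for lo in np.arange(.018,.065,.005):
    m=(v>lo)&(v<lo+.005)&(abs(u)<.03)&(z>.08)
    print(round(lo,3),m.sum(),[(round(float(np.median(z[m&(abs(u-c)<.0015)]))*1000,1) if (m&(abs(u-c)<.0015)).any() else None) for c in np.arange(-.018,.019,.003)])
print(u[272,285:300:3].round(4),v[272,285:300:3].round(4))
# screw head: circle in column
cv2.imwrite('pics/w3c.png',np.hstack([cv2.resize(im[255:345,250:340],(600,600),interpolation=cv2.INTER_CUBIC)])[:,:,::-1])
T=im[255:345,250:340]
E
```

```text
0.018 106 [99.9, 104.9, 107.6, 109.9, 110.7, 110.2, 109.6, 109.4, 109.4, 109.0, 107.7, 104.0, 99.3]
0.023 102 [None, 103.5, 107.3, 109.8, 110.5, 110.7, 110.0, 109.7, 109.5, 108.7, 107.7, 105.4, 100.3]
0.028 105 [None, 103.2, 107.9, 109.9, 111.0, 110.2, 110.3, 109.7, 109.0, 109.0, 108.1, 104.5, 99.9]
0.033 104 [None, 104.5, 107.4, 110.0, 110.9, 110.1, 110.2, 109.8, 109.5, 108.7, 108.0, 105.2, 101.6]
0.038 13 [None, None, None, 108.8, 111.8, 110.5, 110.6, None, 108.9, 110.4, 109.7, None, None]
0.043 0 [None, None, None, None, None, None, None, None, None, None, None, None, None]
0.048 102 [122.2, 124.0, 125.4, 127.0, 127.6, 127.7, 127.6, 128.0, 127.2, 127.0, 126.1, 123.9, 122.6]
0.053 171 [122.2, 124.9, 125.2, 126.7, 127.5, 128.5, None, 128.2, 128.1, 127.0, 126.4, 125.4, 123.4]
0.058 187 [122.2, 124.2, 125.2, 126.7, 127.5, 129.9, 138.1, 136.8, 127.5, 126.6, 126.1, 125.2, 123.4]
0.063 218 [123.1, 124.3, 125.4, 126.7, 127.6, 127.9, 130.2, 129.0, 127.5, 126.8, 125.7, 125.1, 123.4]
[-0.0033  0.0001  0.0034  0.0051  0.0087] [0.0492 0.0499 0.0501 0.0379 0.0392]
```

View pics/w3c.png

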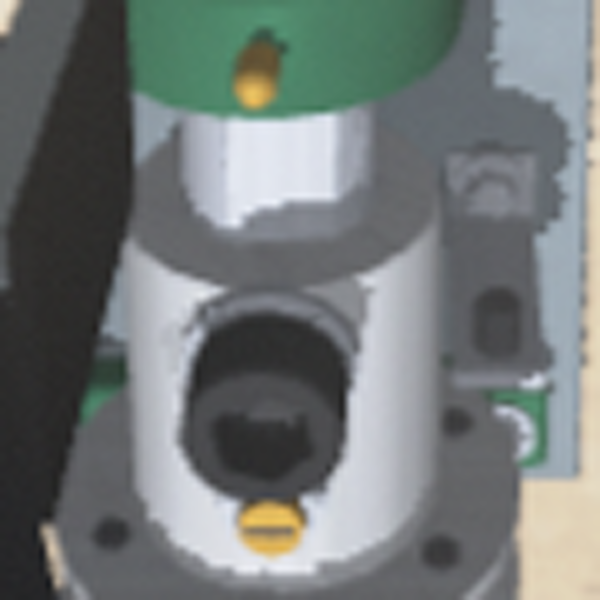

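The flat faces up, tilted only about 0.15 rad past square, which is near enough. Now I'll locate the screw mouth precisely and the key.

```bash
python3 - <<'E'
from h import *
D=np.load('w3.npz');W=D['W'];d=D['d'];im=D['im']
print('rim z',W[321,278:304:2,2].round(4), W[327,284:298:3,2].round(4))
im2,d2,W2,T2,p2=pts('top')
def ray(T,p,uv,z):
    r=T[:3,:3]@np.array([(uv[0]-p['cx'])/p['fx'],(uv[1]-p['cy'])/p['fy'],1]);return T[:3,3]+r*(z-T[2,3])/r[2]
o=manip.get_obs();pw=eyes.camera_params('wrist');T=np.eye(4);T[:3,:3]=R.from_quat(o['ee_rot']).as_matrix();T[:3,3]=o['position'];T=T@np.array(pw['hand_eye'])
for z in(.143,.147): print('wrist',z,ray(T,pw,(290,320.5),z).round(4))
g=im2[...].max(-1).astype(int)
m=np.zeros((400,640),np.uint8);m[190:222,235:265]=(g[190:222,235:265]<70)
k,l,s,c=cv2.connectedComponentsWithStats(m)
for i in range(1,k):
    if s[i,4]>30:
        w=W2[l==i];print('top',s[i],c[i],np.percentile(w[:,2],[10,50,90,100]).round(4))
        for z in(.143,.147): print(ray(T2,p2,c[i],z).round(4))
h=cv2.cvtColor(im2,cv2.COLOR_RGB2HSV);H,S,V=[h[...,i].astype(int) for i in range(3)]
m=((H>5)&(H<14)&(S>190)&(V>200)&(W2[...,2]>.11));m[:,:340]=0;m=m.astype(np.uint8)
k,l,s,c=cv2.connectedComponentsWithStats(m);i=1+np.argmax(s[1:,4]);print('key',s[i],ray(T2,p2,c[i],.124).round(4), W2[l==i].mean(0))
cn,_=cv2.findContours(m,cv2.RETR_EXTERNAL,cv2.CHAIN_APPROX_NONE);print(cv2.minAreaRect(max(cn,key=cv2.contourArea)))
E
```

```text
rim z [0.1423 0.1431 0.1417 0.1377 0.1367 0.1353 0.1338 0.1363 0.1382 0.1432
 0.1444 0.143  0.1207] [0.1435 0.1433 0.1427 0.1432 0.1429]
wrist 0.143 [0.5309 0.1043 0.143 ]
wrist 0.147 [0.5307 0.1077 0.147 ]
top [242 199  15  12 121] [249.58677686 204.44628099] [0.133  0.1414 0.1454 1.182 ]
[0.5287 0.1039 0.143 ]
[0.5279 0.1033 0.147 ]
top [235 217  15   5  42] [242.45238095 219.85714286] [0.0094 0.0126 0.047  0.0935]
[0.4951 0.1211 0.143 ]
[0.4944 0.1205 0.147 ]
key [375 196  10  10  76] [ 0.5213 -0.1886  0.124 ] [ 0.52131635 -0.18860892  0.12399019]
((379.2500305175781, 200.25003051757812), (9.192387580871582, 8.485280990600586), 45.0)
```

```bash
python3 -m crank '[[[6,-0.1,-4,-0.2,0,0,9],[6,-0.1,-4,-0.2,0,0,9],[6,-0.1,-4,-0.2,0,0,9],[6,-0.1,-4,-0.2,0,0,9],[6,-0.1,-4,-0.2,0,0,9],[6,-0.1,-4,-0.2,0,0,9],[6,-0.1,-4,-0.2,0,0,9],[6,-0.1,-4,-0.2,0,0,9],[6,-0.1,-4,-0.2,0,0,9],[6,-0.1,-4,-0.2,0,0,9],[6,-0.1,-4,-0.2,0,0,9],[6,0,0,0,0,0,0],[6,0,0,0,0,0,0]]]' 60 >/dev/null
python3 - <<'E'
from h import *
st(); im,d,W,T,p=pts('wrist');np.savez('w4.npz',im=im,d=d,W=W)
h=cv2.cvtColor(im,cv2.COLOR_RGB2HSV);H,S,V=[h[...,i].astype(int) for i in range(3)]
m=((H>5)&(H<14)&(S>180)&(V>110)&(W[...,2]>.05)&(abs(W[...,0]-.52)<.05)&(abs(W[...,1]+.19)<.05)).astype(np.uint8)
mt=m&(W[...,2]>.119); k,l,s,c=cv2.connectedComponentsWithStats(mt)
i=1+np.argmax(s[1:,4]);w=W[l==i];print('key top',s[i],c[i],w.mean(0),np.median(w,0))
print(cv2.minAreaRect(w[:,:2].astype(np.float32)*1000))
u0,v0=c[i].astype(int);r=60
cr=im[max(v0-r,0):v0+r,max(u0-r,0):u0+r];cv2.imwrite('pics/key.png',cv2.resize(cr,(600,600),interpolation=cv2.INTER_CUBIC)[:,:,::-1]);print(u0,v0)
cx,cy=c[i];rr=T[:3,:3]@np.array([(cx-p['cx'])/p['fx'],(cy-p['cy'])/p['fy'],1]);print(T[:3,3]+rr*(.124-T[2,3])/rr[2])
E
```

```text
t 9.47 p [ 0.5202 -0.1886  0.2428] yawY 109.61 down [-0.001  0.001 -1.   ] F [ 0.07 -0.61  0.33] M [0.018 0.    0.045] g 0.703 0.0 j7 2.038
key top [300 182  30  29 150] [313.79333333 192.90666667] [ 0.51854575 -0.19226484  0.12259473] [ 0.51680279 -0.19542187  0.12273005]
((521.369873046875, -189.66647338867188), (26.403623580932617, 25.6899471282959), 85.66268920898438)
313 192
[ 0.51808669 -0.19242653  0.124     ]
```

View pics/key.png

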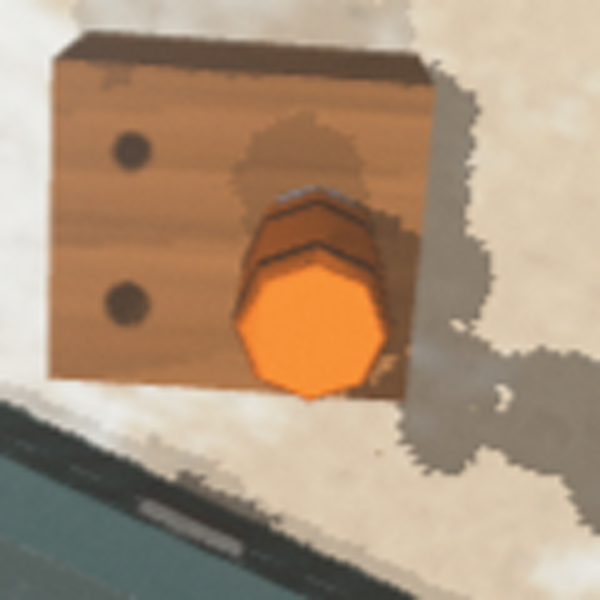

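The octagon's vertices sit on the image axes, about 3.5° clockwise, so its flats are 19° counter-clockwise of the present closing line. I'll turn +19°, descend and grip.

```bash
python3 -m crank '[[[5,0.1,0,-2.6,0,0,9.5],[5,0,0,-4,0,0,9.5],[5,0,0,-4,0,0,0],[5,0,0,-4,0,0,0],[5,0,0,-2,0,0,0],[5,0,0,0,0,0,0],[2,0,0,0,0,0,0],[2,0,0,0,0,0,0],[2,0,0,0,0,0,0],[2,0,0,0,0,0,0],[2,0,0,0,0,0,0],[2,0,0,0,0,0,0]]]' 60
python3 -c "
from h import *
st()"
```

```text
clock: 11.02
position: [0.5226, -0.1894, 0.0793]
ee_rot: [-0.331, 0.944, -0.001, 0.001]
ft_force: [-1.0, 1.4, 7.0]
grip_width: 0.318
grasp_force: 59.0
t 11.03 p [ 0.5226 -0.1894  0.0793] yawY 128.67 down [ 0.002 -0.001 -1.   ] F [-0.95  1.37  7.05] M [ 0.288  0.24  -0.005] g 0.318 59.0 j7 2.251
```

```bash
python3 -m crank '[[[2,0,0,4,0,0,0],[2,0,0,5,0,0,0],[2,0,0,5,0,0,0],[2,0.1,1,5,0,0,0],[2,0.1,4.7,0,0,0,5],[2,0.1,4.7,0,0,0,5],[2,0.1,4.7,0,0,0,5],[2,0.1,4.7,0,0,0,5],[2,0.1,4.7,0,0,0,5],[2,0.1,4.7,0,0,0,0],[2,0,0,0,0,0,0],[2,0,0,0,0,0,0]]]' >/dev/null
python3 - <<'E'
from h import *
st(); im,d,W,T,p=pts('wrist');np.savez('w5.npz',im=im,d=d,W=W)
i2,d2,W2,T2,p2=pts('side');np.savez('s5.npz',im=i2,d=d2,W=W2)
i3,d3,W3,T3,p3=pts('top');np.savez('t5.npz',im=i3,d=d3,W=W3)
a=cv2.resize(im,(480,300));b=cv2.resize(i2[130:290,230:390],(400,300));
c=cv2.resize(i3[150:250,190:310],(400,300))
cv2.imwrite('pics/c5.png',np.vstack([np.hstack([b,c]),np.hstack([a,np.zeros((300,320,3),np.uint8)])])[:,:,::-1])
E
```

```text
t 12.53 p [0.5286 0.1022 0.2679] yawY 153.66 down [ 0.    -0.001 -1.   ] F [-0.43 -0.14 -1.  ] M [-0.052  0.053 -0.015] g 0.324 60.5 j7 2.227
```

View pics/c5.png

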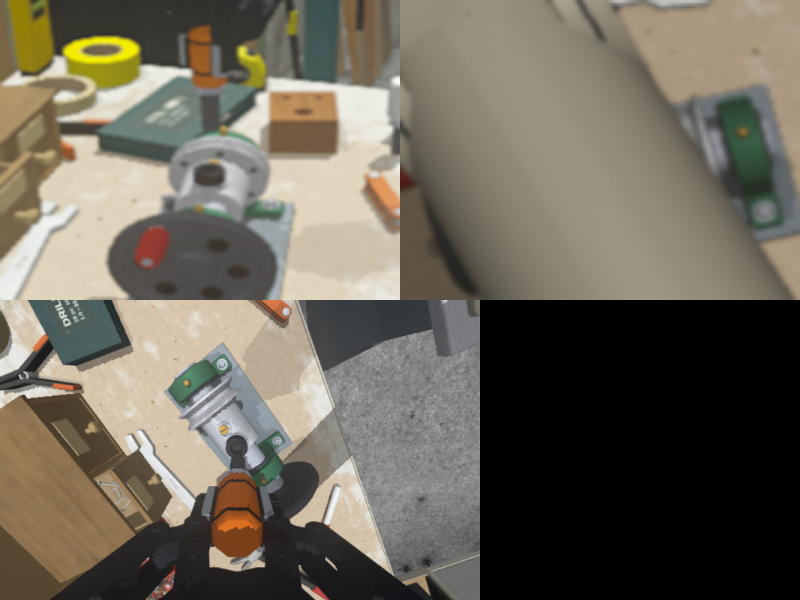

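The key is upright in the grip, right above the screw (side crop tip at (210,122), head at (210,168)). I'll lower it close to the head, then compare tip and head numerically in the side and wrist views.

```bash
python3 -m crank '[[[2,0.1,0.2,-2,0,0,0],[2,0,0,-1.7,0,0,0],[2,0,0,0,0,0,0],[2,0,0,0,0,0,0]]]' >/dev/null
python3 - <<'E'
from h import *
st(); tcp=manip.get_obs()['position']; tip=tcp-[0,0,.0733]
for n in('side','wrist'):
    im,d,W,T,p=pts(n);np.savez(n+'6.npz',im=im,d=d,W=W)
    def pr(x):
        c=np.linalg.inv(T)@np.append(x,1);return np.array([c[0]/c[2]*p['fx']+p['cx'],c[1]/c[2]*p['fy']+p['cy']])
    print(n,'tip pred',pr(tip).round(1),'mouth pred',pr([.530,.104,.143]).round(1), 'mm/px',[ (pr(tip+np.eye(3)[i]*.01)-pr(tip)).round(2).tolist() for i in range(3)])
    near=(abs(W[...,0]-tip[0])<.022)&(abs(W[...,1]-tip[1])<.022)&(d>0)
    for z0,z1,nm in((tip[2]+.004,tip[2]+.03,'shank'),(.1395,.148,'head')):
        m=near&(W[...,2]>z0)&(W[...,2]<z1)&(im.max(-1)<130)
        k,l,s,c=cv2.connectedComponentsWithStats(m.astype(np.uint8));i=1+np.argmax(s[1:,4]);q=np.argwhere(l==i);w=W[l==i]
        print(nm,s[i],c[i].round(1),w.mean(0).round(4),w.min(0).round(4),w.max(0).round(4))
    a=pr(tip).astype(int); cv2.imwrite(f'pics/{n}6.png',im[a[1]-35:a[1]+35,a[0]-45:a[0]+45,::-1])
E
python3 - <<'E'
import cv2,numpy as np
a=[cv2.resize(cv2.imread(f'pics/{n}6.png'),(400,311),interpolation=cv2.INTER_CUBIC) for n in('side','wrist')]
cv2.imwrite('pics/c6.png',np.hstack(a))
E
```

```text
t 13.18 p [0.5295 0.1048 0.2307] yawY 153.68 down [-0.  0. -1.] F [-0.32 -1.09 -1.81] M [-0.025 -0.021 -0.009] g 0.318 60.5 j7 2.201
side tip pred [313.7 214.1] mouth pred [313.7 219.6] mm/px [[-4.54, -0.72], [-1.5, 2.54], [-0.11, -4.03]]
shank [310 203   8  12  79] [313.4 208.7] [0.5279 0.1103 0.1743] [0.521  0.1052 0.1619] [0.5372 0.115  0.1872]
head [307 216  13  10  70] [313.1 220.5] [0.5304 0.1069 0.1424] [0.5175 0.0911 0.1395] [0.5437 0.1195 0.1455]
wrist tip pred [317.7 214.6] mouth pred [316.6 207.8] mm/px [[-11.42, 5.29], [5.6, 10.59], [0.08, 4.8]]
shank [307 207  20  17 245] [316.5 215. ] [0.5275 0.0985 0.1749] [0.5221 0.0961 0.1614] [0.5346 0.1035 0.1872]
head [298 190  33  31 448] [313.4 202.4] [0.5303 0.0986 0.143 ] [0.5179 0.0885 0.1395] [0.5455 0.1149 0.1451]
```

View pics/c6.png

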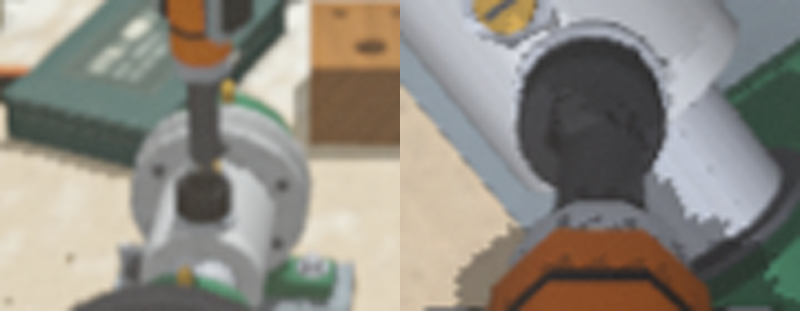

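The wrist crop shows the head circle centred near (592,109), with the shank slightly toward +y, and the side crop shows their columns aligned. That calls for about −1.5 mm in y. I'll correct, lower to contact, then press lightly and turn.

```bash
cat > s.py <<'E'
from h import *
st()
E
python3 -m crank '[[[2,0,-0.15,-1,0,0,0],[2,0,0,-0.2,0,0,0],[2,0,0,0,0,0,0]]]' >/dev/null; python3 s.py
python3 -m crank '[[[2,0,0,-0.15,0,0,0],[2,0,0,0,0,0,0]]]' >/dev/null; python3 s.py
python3 -m crank '[[[2,0,0,-0.15,0,0,0],[2,0,0,0,0,0,0]]]' >/dev/null; python3 s.py
```

```text
t 13.65 p [0.5294 0.1031 0.2184] yawY 153.66 down [-0.001  0.    -1.   ] F [ 0.17  0.61 -0.84] M [ 0.028 -0.005  0.03 ] g 0.319 60.5 j7 2.197
t 13.9 p [0.5295 0.1032 0.2172] yawY 153.67 down [ 0.  0. -1.] F [-0.31  0.75 -0.36] M [-0.054 -0.048 -0.022] g 0.318 60.5 j7 2.196
t 14.15 p [0.5297 0.1032 0.2159] yawY 153.66 down [ 0.001  0.    -1.   ] F [-0.16  0.06  0.64] M [-0.15  -0.065 -0.038] g 0.319 60.8 j7 2.195
```

```bash

python3 -m crank '[[[2,0,0,-0.15,0,0,0],[2,0,0,0,0,0,0]]]' >/dev/null; python3 s.py
python3 -m crank '[[[2,0,0,-0.1,0,0,0],[2,0,0,0,0,0,0]]]' >/dev/null; python3 s.py
```

```text
t 14.4 p [0.5303 0.1033 0.2145] yawY 153.66 down [ 0.002  0.001 -1.   ] F [4.64 0.58 1.32] M [ 0.22  -1.359 -0.082] g 0.316 60.7 j7 2.194
t 14.65 p [0.5304 0.1035 0.2141] yawY 153.66 down [ 0.002  0.001 -1.   ] F [4.81 1.06 7.28] M [ 0.149 -1.096 -0.019] g 0.325 61.6 j7 2.194
```

Chamfer contact is pushing the key to +x, so I'll shift +0.8 mm in x and turn clockwise in small steps under a light press.

```bash

python3 -m crank '[[[2,0.08,0.02,0,0,0,0],[2,0,0,0,0,0,0]]]' >/dev/null; python3 s.py
for i in 1 2 3; do :; done
python3 -m crank '[[[2,0,0,-0.03,0,0,-5],[2,0,0,0,0,0,-5]]]' >/dev/null; python3 s.py
python3 -m crank '[[[2,0,0,-0.03,0,0,-5],[2,0,0,0,0,0,-5]]]' >/dev/null; python3 s.py
python3 -m crank '[[[2,0,0,-0.03,0,0,-5],[2,0,0,0,0,0,-5]]]' >/dev/null; python3 s.py
```

```text
t 14.9 p [0.5308 0.1036 0.214 ] yawY 153.66 down [ 0.001  0.    -1.   ] F [ 1.99 -0.24  7.49] M [ 0.112 -0.431 -0.041] g 0.316 61.5 j7 2.193
t 15.15 p [0.5303 0.1033 0.2128] yawY 143.5 down [-0.  0. -1.] F [ 1.69  0.21 -0.06] M [ 0.119 -0.545 -0.03 ] g 0.317 60.6 j7 2.026
t 15.4 p [0.5305 0.1032 0.2125] yawY 133.5 down [ 0. -0. -1.] F [ 4.18  0.07 -0.37] M [ 0.096 -1.148  0.108] g 0.312 60.5 j7 1.862
t 15.65 p [0.5304 0.1033 0.2122] yawY 123.51 down [ 0. -0. -1.] F [ 2.95 -0.07  0.05] M [ 0.02  -0.945  0.134] g 0.317 60.6 j7 1.696
```

It dropped in and the moment shows the screw turning. I'll lower the key fully, easing +x.

```bash

python3 -m crank '[[[2,0.05,0,-0.2,0,0,0],[2,0,0,0,0,0,0]]]' >/dev/null; python3 s.py
python3 -m crank '[[[2,0,0,-0.2,0,0,0],[2,0,0,0,0,0,0]]]' >/dev/null; python3 s.py
python3 -m crank '[[[2,0,0,-0.2,0,0,0],[2,0,0,0,0,0,0]]]' >/dev/null; python3 s.py
```

```text
t 15.9 p [0.5308 0.1034 0.2102] yawY 123.78 down [-0. -0. -1.] F [ 2.18 -0.07  3.48] M [-0.021 -0.648  0.078] g 0.316 61.1 j7 1.699
t 16.15 p [0.5308 0.1034 0.2083] yawY 123.74 down [-0.  0. -1.] F [ 2.49 -0.06  3.65] M [-0.047 -0.473  0.054] g 0.319 61.2 j7 1.697
t 16.4 p [0.5309 0.1034 0.2064] yawY 123.73 down [ 0.  0. -1.] F [ 1.87 -0.05  4.06] M [-0.033 -0.471  0.038] g 0.32 61.2 j7 1.696
```

```bash

python3 -m crank '[[[2,0.02,0,-0.02,0,0,-8],[2,0,0,-0.02,0,0,-8],[2,0,0,-0.02,0,0,-8]]]' >/dev/null; python3 s.py
python3 -m crank '[[[2,0,0,-0.02,0,0,-8],[2,0,0,-0.02,0,0,-8],[2,0,0,-0.02,0,0,-8]]]' >/dev/null; python3 s.py
python3 -m crank '[[[2,0,0,-0.02,0,0,-8],[2,0,0,-0.02,0,0,-8]]]' >/dev/null; python3 s.py
python3 -m crank '[[[2,0,0,-0.02,0,0,-8]]]' >/dev/null; python3 s.py
python3 -m crank '[[[2,0,0,-0.02,0,0,-8]]]' >/dev/null; python3 s.py
```

```text
t 16.77 p [0.5308 0.1033 0.2057] yawY 99.46 down [-0.001 -0.    -1.   ] F [0.18 0.28 4.49] M [-0.136 -0.107  0.112] g 0.317 61.2 j7 1.292
t 17.15 p [0.5306 0.1034 0.205 ] yawY 75.47 down [-0.001 -0.    -1.   ] F [-0.15 -0.1   4.69] M [-0.095  0.053  0.082] g 0.32 61.2 j7 0.89
t 17.4 p [0.5305 0.1034 0.2046] yawY 59.47 down [-0.001 -0.    -1.   ] F [-0.55  0.12  5.05] M [-0.05   0.149  0.085] g 0.314 61.2 j7 0.62
t 17.52 p [0.5304 0.1034 0.2043] yawY 51.47 down [-0.001 -0.    -1.   ] F [-0.48 -1.1   5.52] M [-0.073  0.245  0.046] g 0.316 61.2 j7 0.485
t 17.65 p [0.5304 0.1035 0.2041] yawY 43.47 down [-0.001 -0.    -1.   ] F [-1.55 -0.39  5.49] M [-0.007  0.216  0.133] g 0.32 61.2 j7 0.35
```

```bash
m(){ python3 -c "
from h import *
o=manip.get_obs();q=R.from_quat(o['ee_rot']).as_matrix();print(round(o['clock'],2),'z',o['position'][2].round(4),'yaw',round(np.degrees(np.arctan2(q[1,1],q[0,1])),1),'Fz',o['ft_force'][2].round(1),'Mz',o['torque'][2].round(3))"; }
for k in a; do
python3 -m crank '[[[2,0,0,-0.02,0,0,-7]]]' >/dev/null; m
python3 -m crank '[[[2,0,0,-0.02,0,0,-7]]]' >/dev/null; m
python3 -m crank '[[[2,0,0,-0.02,0,0,-7]]]' >/dev/null; m
python3 -m crank '[[[2,0,0,-0.01,0,0,-6]]]' >/dev/null; m
python3 -m crank '[[[2,0,0,-0.01,0,0,-6]]]' >/dev/null; m
python3 -m crank '[[[2,0,0,-0.01,0,0,-5]]]' >/dev/null; m
python3 -m crank '[[[2,0,0,-0.01,0,0,-5]]]' >/dev/null; m
done
```

```text
17.77 z 0.2039 yaw 36.5 Fz 5.7 Mz 0.105
17.9 z 0.2038 yaw 29.5 Fz 5.8 Mz 0.16
18.02 z 0.2036 yaw 22.5 Fz 6.0 Mz 0.205
18.15 z 0.2035 yaw 16.5 Fz 6.1 Mz 0.201
18.27 z 0.2034 yaw 10.6 Fz 6.0 Mz 0.218
18.4 z 0.2033 yaw 5.6 Fz 6.2 Mz 0.282
18.52 z 0.2032 yaw 0.6 Fz 5.6 Mz 0.314
```

```bash
m(){ python3 -c "
from h import *
o=manip.get_obs();print(round(o['clock'],2),'F',o['ft_force'].round(1),'M',o['torque'].round(3))"; }
python3 -m crank '[[[2,0,0,0,0,0,0]]]' >/dev/null; m
python3 -m crank '[[[2,0,0,0,0,0,0]]]' >/dev/null; m
python3 -m crank '[[[2,0,0,0,0,0,0]]]' >/dev/null; m
python3 -m crank '[[[2,0,0,0,0,0,0]]]' >/dev/null; m
python3 - <<'E'
from h import *
im,d,W,T,p=pts('side'); st()
h=cv2.cvtColor(im,cv2.COLOR_RGB2HSV);H,S,V=[h[...,i].astype(int) for i in range(3)]
m=((H<4)|(H>175))&(S>150)&(V>70)&(W[...,2]>.1)&(W[...,2]<.2)&(W[...,0]<.6)&(W[...,0]>.4)&(abs(W[...,1]-.25)<.05); w=W[m]; print('red',m.sum(),w.mean(0))
W0=np.load('side6.npz')
h=cv2.cvtColor(W0['im'],cv2.COLOR_RGB2HSV);H,S,V=[h[...,i].astype(int) for i in range(3)];W=W0['W']
m=((H<4)|(H>175))&(S>150)&(V>70)&(W[...,2]>.1)&(W[...,2]<.2)&(W[...,0]<.6)&(W[...,0]>.4)&(abs(W[...,1]-.25)<.05); w=W[m]; print('red before',m.sum(),w.mean(0))
E
```

```text
18.65 F [-2.   1.1  5.7] M [0.191 0.387 0.199]
18.77 F [-1.4  0.8  6.6] M [0.219 0.485 0.221]
18.9 F [-1.6  0.7  4.8] M [0.248 0.437 0.203]
19.02 F [-1.6  1.1  5.8] M [0.224 0.447 0.2  ]
t 19.07 p [0.5303 0.1038 0.2032] yawY 0.76 down [-0.001  0.    -1.   ] F [-1.59  0.94  5.94] M [0.246 0.468 0.156] g 0.316 61.2 j7 -0.376
red 153 [0.52013656 0.25643816 0.15460171]
red before 147 [0.52483909 0.25682034 0.1530084 ]
```

Holding torque is about 0.2 N m, and the handle turned back about 0.1 rad as the flat squared up. I'll add a small 6° margin, then read again.

```bash
m(){ python3 -c "
from h import *
o=manip.get_obs();print(round(o['clock'],2),'F',o['ft_force'].round(1),'M',o['torque'].round(3))"; }
python3 -m crank '[[[2,0,0,0,0,0,-3]]]' >/dev/null; m
python3 -m crank '[[[2,0,0,0,0,0,-3]]]' >/dev/null; m
python3 -m crank '[[[2,0,0,0,0,0,0]]]' >/dev/null; m
python3 -m crank '[[[2,0,0,0,0,0,0]]]' >/dev/null; m
python3 -m crank '[[[2,0,0,0,0,0,0]]]' >/dev/null; m
python3 s.py
```

```text
19.2 F [-0.4  0.7  5. ] M [0.288 0.391 0.272]
19.32 F [-0.8  1.7  5. ] M [0.212 0.342 0.251]
19.45 F [-1.3  1.5  4.8] M [0.27  0.485 0.228]
19.57 F [-1.   1.8  5.1] M [0.306 0.492 0.199]
19.7 F [-0.6  1.   5.2] M [0.342 0.534 0.261]
t 19.7 p [0.5303 0.1039 0.2031] yawY -5.2 down [-0.001  0.    -1.   ] F [-0.63  0.97  5.23] M [0.342 0.534 0.261] g 0.322 61.2 j7 -0.477
```

The holding torque is about 0.24 N m. I'll back off 3° within the play, lift out, and return over the block.

```bash

python3 -m crank '[[[2,0,0,0,0,0,3],[2,0,0,0.5,0,0,0],[2,0,0,0.8,0,0,0],[2,0,0,1.5,0,0,0],[2,0,0,4,0,0,0],[2,-0.1,-4.9,0,0,0,0],[2,-0.1,-4.9,0,0,0,0],[2,-0.1,-4.9,0,0,0,0],[2,-0.1,-4.9,0,0,0,0],[2,-0.1,-4.9,0,0,0,0],[2,-0.2,-4.9,0,0,0,0],[2,0,0,0,0,0,0],[2,0,0,0,0,0,0]]]' >/dev/null; 
python3 - <<'E'
from h import *
st(); tcp=manip.get_obs()['position']
for n in ('side','top','wrist'):
    im,d,W,T,p=pts(n); np.savez(n+'7.npz',im=im,d=d,W=W)
    near=(abs(W[...,0]-tcp[0])<.02)&(abs(W[...,1]-tcp[1])<.02)&(d>0)
    m=near&(W[...,2]>tcp[2]-.07)&(W[...,2]<tcp[2]-.035); w=W[m]; print(n,'shank',m.sum(),w.mean(0).round(4) if m.any() else '')
    m=(abs(W[...,0]-.52)<.03)&(abs(W[...,1]+.19)<.03)&(d>0)&(W[...,2]<.045)&(W[...,2]>-.02); w=W[m]; 
    if m.any(): print(n,'hole',m.sum(),w.mean(0).round(4),w.min(0).round(4),w.max(0).round(4))
    h=cv2.cvtColor(im,cv2.COLOR_RGB2HSV);H,S,V=[h[...,i].astype(int) for i in range(3)]
    m=(abs(W[...,0]-.52)<.025)&(abs(W[...,1]+.19)<.025)&(d>0)&(V<70)&(W[...,2]<.062); w=W[m]
    if m.any(): print(n,'dark',m.sum(),w.mean(0).round(4),np.argwhere(m).mean(0)[::-1].round(1))
E
```

```text
t 21.32 p [ 0.5242 -0.19    0.2719] yawY -2.33 down [ 0.001  0.    -1.   ] F [ 0.83 -0.21 -0.87] M [ 0.051 -0.035  0.001] g 0.319 60.6 j7 0.16
side shank 86 [ 0.5241 -0.1852  0.2189]
side hole 266 [ 0.5125 -0.1663  0.0206] [ 0.4901 -0.2006 -0.0043] [ 0.548  -0.1601  0.045 ]
top shank 11 [ 0.5205 -0.184   0.2145]
top hole 132 [ 0.5148 -0.174   0.0129] [ 0.4902 -0.1986 -0.0052] [ 0.5338 -0.1601  0.0428]
top dark 56 [ 0.5187 -0.1831  0.0235] [372.1 209.5]
wrist shank 305 [ 0.5258 -0.1837  0.2187]
wrist hole 476 [ 0.5136 -0.1761  0.0136] [ 0.4901 -0.1995 -0.003 ] [ 0.5349 -0.16    0.0448]
```

```bash

python3 -m crank '[[[2,-0.2,0.1,-4.5,0,0,0],[2,0,0,-4.5,0,0,0],[2,0,0,-4.2,0,0,0],[2,0,0,0,0,0,0]]]' >/dev/null; python3 s.py
python3 -m crank '[[[2,0,0,-0.6,0,0,0],[2,0,0,0,0,0,0]]]' >/dev/null; python3 s.py
python3 -m crank '[[[2,0,0,-0.6,0,0,0],[2,0,0,0,0,0,0]]]' >/dev/null; python3 s.py
```

```text
t 21.98 p [ 0.5203 -0.1882  0.1369] yawY -2.25 down [-0.005  0.002 -1.   ] F [-0.3   0.16 -0.86] M [0.015 0.032 0.036] g 0.321 60.5 j7 0.123
t 22.23 p [ 0.5229 -0.1897  0.1347] yawY -2.32 down [ 0.002 -0.001 -1.   ] F [-0.12  0.39 -0.77] M [-0.022  0.001  0.048] g 0.319 60.5 j7 0.121
t 22.48 p [ 0.5219 -0.1897  0.1272] yawY -2.33 down [-0. -0. -1.] F [ 1.13  0.13 -1.14] M [-0.004  0.055 -0.011] g 0.321 60.5 j7 0.118
```

```bash

python3 -m crank '[[[2,0,0,-0.6,0,0,0],[2,0,0,-0.6,0,0,0],[2,0,0,0,0,0,0]]]' >/dev/null; python3 s.py
python3 -m crank '[[[2,0,0,-1,0,0,0],[2,0,0,-1,0,0,0],[2,0,0,0,0,0,0]]]' >/dev/null; python3 s.py
python3 -m crank '[[[2,0,0,-0.8,0,0,0],[2,0,0,-0.5,0,0,0],[2,0,0,0,0,0,0]]]' >/dev/null; python3 s.py
```

```text
t 22.85 p [ 0.5216 -0.1895  0.1145] yawY -2.33 down [-0.001  0.    -1.   ] F [ 1.03 -0.1  -0.81] M [-0.006 -0.051 -0.006] g 0.318 60.5 j7 0.113
t 23.23 p [ 0.5213 -0.1894  0.094 ] yawY -2.33 down [-0.002  0.001 -1.   ] F [-0.47 -0.17 -1.62] M [-0.027 -0.014 -0.03 ] g 0.318 60.5 j7 0.103
t 23.6 p [ 0.5217 -0.1896  0.0818] yawY -2.34 down [-0.001  0.    -1.   ] F [-0.81 -0.39 -2.08] M [0.012 0.027 0.007] g 0.319 60.5 j7 0.097
```

Free entry. I'll lower the last 2 mm, release, and go up.

```bash

python3 -m crank '[[[2,0,0,-0.2,0,0,0],[2,0,0,0,0,0,0],[5.5,0,0,0,0,0,0],[5.5,0,0,0,0,0,0],[5.5,0,0,0,0,0,0],[5.5,0,0,0,0,0,0],[5.5,0,0,4,0,0,0],[5.5,0,0,5,0,0,0],[5.5,0,0,5,0,0,0],[5.5,0,0,2,0,0,0],[5.5,0,0,0,0,0,0],[5.5,0,0,0,0,0,0]]]' >/dev/null; 
python3 - <<'E'
from h import *
st()
for n in('side','wrist'):
    im,d,W,T,p=pts(n)
    h=cv2.cvtColor(im,cv2.COLOR_RGB2HSV);H,S,V=[h[...,i].astype(int) for i in range(3)]
    m=(H>5)&(H<14)&(S>180)&(V>110)&(abs(W[...,0]-.52)<.04)&(abs(W[...,1]+.19)<.04)&(W[...,2]>.063);w=W[m];print(n,'key',m.sum(),w.mean(0).round(4),w.min(0).round(4),w.max(0).round(4))
    for a,b in((.065,.09),(.09,.115),(.118,.13)):
        q=w[(w[:,2]>a)&(w[:,2]<b)]; print(a,len(q),q.mean(0).round(4) if len(q) else '')
    if n=='side':
        m=((H<4)|(H>175))&(S>150)&(V>70)&(W[...,2]>.1)&(W[...,2]<.2)&(abs(W[...,0]-.5)<.1)&(abs(W[...,1]-.25)<.05);print('red',W[m].mean(0))
E
```

```text
t 25.1 p [ 0.5215 -0.1896  0.239 ] yawY -2.33 down [-0.001  0.001 -1.   ] F [-0.06 -0.47 -0.45] M [-0.028  0.005 -0.002] g 0.647 0.0 j7 0.155
side key 46 [ 0.523  -0.1764  0.0992] [ 0.5101 -0.1829  0.0699] [ 0.5315 -0.1708  0.1219]
0.065 9 [ 0.5246 -0.176   0.0769]
0.09 31 [ 0.5232 -0.1769  0.1016]
0.118 5 [ 0.5211 -0.1733  0.1209]
red [0.5200525  0.25450965 0.1546104 ]
wrist key 30 [ 0.5172 -0.1843  0.1233] [ 0.5103 -0.191   0.122 ] [ 0.535  -0.1779  0.1244]
0.065 0 
0.09 0 
0.118 30 [ 0.5172 -0.1843  0.1233]
```

The key's top is at 0.123–0.124 m, upright and resting on its ferrule. The wheel stays squared and the robot is clear, so I'll hand in.

```bash
python3 -c "
from workcell import job
print(job.hand_in())"
```

```text
the job is handed in; nothing more can be done
None
```

I handed the job in at about 25 s of robot time, with no verdict returned: the flat faces the screw, the screw is tightened to about 0.24 N m at the key (single readings peaked at 0.31, noise about ±0.03), and the key is back upright in its block.

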